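# Unstack the tube blocks onto their cooling bases

### The arm

A 6-joint arm with a two-finger parallel gripper is mounted at the origin on the work surface. World frame = base frame: x ahead of the robot, y to its left, z up, the work surface at z = 0. Lengths are in m, angles in rad, forces in N, time in s.
With the tool pointing down it reaches from about 0.25 to 0.725 m from the base axis. Payload 9.7 kg.
Tool frame: the origin (TCP) lies midway between the tips of the shut fingers; the grasp point (between the pads) lies 19 mm behind it (r.grip_point_offset is the distance from the TCP to the grasp point, in m); y points along the fingers, z is the direction in which the jaws open and shut, and the axes are right-handed (so a half turn about y gives the same grasp; the last joint's range is limited). The gripper opens to 85 mm and grips with 20 to 120 N. Pads are 22 mm wide; open, the fingers measure 114 mm over their backs; the gripper's body (76 mm by 85 mm) begins 54 mm behind the grasp point. The pads swing forward as they close: fully open they stand 13 mm farther back than shut.
Start: joints at [1.262, 0.087, 0.176, 1.66, 0, 1.571], TCP at [0.167, 0.524, 0.231] pointing down, gripper open.
Joint ranges: [-3.13, 3.13], [-0.85, 1.81], [-1.15, 1.24], [-2.2, 2.28], [-1.44, 1.52], [-3.14, 3.14]. Speed limits (rad/s): [2.22, 2.22, 2.57, 3.14, 3.14, 3.14].

### API

Orientations are given as a unit quaternion [x, y, z, w].
In Python, from rig import r, viewer, close_job, nets gives the robot as it stands.
- The arm moves only by the tool arm_command, never from a script. Its argument "targets" is one flat list of numbers, 5 for each row, row after row: the opening, from 0 (shut) to 1 (fully open), then the shift along the tool's x, y, z in mm, then the turn about the tool's y in degrees. In form: [hand, x, y, z, roll, hand, x, y, z, roll, ...]. A call has 1 to 5 rows; each row is the pose to reach, as a shift and turn from the pose commanded when the call began, along the tool's axes at that moment; what a row does not reach only later rows make up. A row lasts 1/8 s, in which the tool goes at most 62.5 mm and 10.7 degrees, less where a joint would pass 70% of its speed; a pose out of reach is approached as far as the arm can. A call with a gripper value outside its range is refused whole. The fingers move at their own pace and stop on an object; the grip force is fixed at half the most. Time passes only in rows, so rows that repeat a pose let the fingers close. It gives the time, the measured TCP pose, the force and the opening at its end, in the units of the state.
- r.sense(): the state, without advancing time (a new reading comes with each control period).
- viewer.snapshot(name): name is "scene" or "top"; returns a dict with "img" (384x512x3 uint8, blue, green, red), "camera_matrix" (3x3 intrinsics, pixels), "pose" (4x4, takes a point from camera to world coordinates). Camera axes: x right, y up, looking along -z (the intrinsics and any distortion apply to the point x, -y, -z); pixel columns grow to the right and rows downward; lengths in m; the calibration is good to about 2 mm. A picture is of the moment at which its call begins. There is no depth.
- close_job(): hands the job in, once; it reports no verdict.
Trained networks look in a picture, given as the dict that the camera call returned (one of the last four; its "shot" number tells which), for a name from the list of things; names that differ only in an ending like _2 or _b are one class to them, and where a whole thing is asked for, a point or a joint stands for the part that bears it (a point fixed in the world has none). Each returns a list of dicts, best first, with "score" (0 to 1); they miss things now and then, are a little off and sometimes report something else, mostly with a low value. They report only what shows in the picture. A call takes as long as a camera call. They do not tell look-alikes from the thing itself.
- nets.find_in(picture, thing): "box" ([centre column, centre row, width, height] in pixels, round what is visible of it).
- nets.outline_of(picture, thing): "pixels" (384x512 bool, what is visible of it) and "box" ([centre column, centre row, width, height] in pixels, round what is visible of it).
- nets.spot_point(picture, thing): "point" ([column, row] in pixels: a listed point, or the origin of a listed thing).
The state is a dict: "time": time; "joints": joint angles; "qd": joint speeds; "tau": joint torques, N m; "tool_pos": TCP position; "ee_rot": TCP orientation; "ft_force": force on the tool from outside, world axes, zero at the start; "wrist_torque": the same for the moment, N m; "opening": finger opening in m.
Only numpy, scipy, OpenCV 4.12 (cv2) and the standard library are available. Lean on these libraries where they do the work, as an engineer would, in place of code of your own. Each camera call takes 0.05 s, during which the arm holds its last target. There are 200 camera calls.

### The job

The four aluminium tube blocks have been left in two stacks on the PCR bench. Take the stacks apart and set each block, upright and without dropping it, into the green cooling base whose recess has its own shape (oblong, square, round or narrow strip), so that it lies flat on the recess floor. Do not tip any block over or disturb the bottle and the beaker.

Things in the scene. Friction and masses are not known exactly. Their poses are not given: they have to be found in the camera images.
- oblong_block: Bare aluminium tube block, oblong, 52 mm (x) by 104 mm (y), 30 mm high, with 4 by 8 small dark wells in its top; about 0.36 kg. Origin: centre of its underside; z up. Starts flat on the bench, with one of the two smaller blocks (round or strip) lying loosely on top of it.
- square_block: Bare aluminium tube block, square, 62 by 62 mm, 30 mm high, with 3 by 3 wide dark wells in its top; about 0.25 kg. Origin: centre of its underside; z up. Starts flat on the bench, with one of the two smaller blocks (round or strip) lying loosely on top of it.
- round_block: Bare aluminium tube block, round, 46 mm in diameter, 30 mm high, with a ring of 6 dark wells in its top; about 0.11 kg. Origin: centre of its underside; z up. Starts lying loosely on top of either the oblong or the square block (underside 30 mm above the bench).
- strip_block: Bare aluminium tube block, a narrow strip, 28 mm (x) by 84 mm (y), 30 mm high, with a single row of 8 dark wells in its top; about 0.15 kg. Origin: centre of its underside; z up. Starts lying loosely on top of either the oblong or the square block (underside 30 mm above the bench).
- oblong_base: Green plastic cooling base, fixed to the bench: a low rim, 5 mm thick and 10 mm high, around one recess (oblong 68 by 120 mm) with a flat black floor 4 mm above the bench (78 by 130 mm overall, the long side along y). Origin: centre of its underside, on the bench; z up. Anywhere among the work; the recess is 8 mm larger than its block on every side.
- square_base: Green plastic cooling base, fixed to the bench: a low rim, 5 mm thick and 10 mm high, around one recess (square 78 by 78 mm) with a flat black floor 4 mm above the bench (88 by 88 mm overall). Origin: centre of its underside, on the bench; z up. Anywhere among the work; the recess is 8 mm larger than its block on every side.
- round_base: Green plastic cooling base, fixed to the bench: a low rim, 5 mm thick and 10 mm high, around one recess (round 62 mm) with a flat black floor 4 mm above the bench (72 mm in diameter overall). Origin: centre of its underside, on the bench; z up. Anywhere among the work; the recess is 8 mm larger than its block on every side.
- strip_base: Green plastic cooling base, fixed to the bench: a low rim, 5 mm thick and 10 mm high, around one recess (narrow 44 by 100 mm) with a flat black floor 4 mm above the bench (54 by 110 mm overall, the long side along y). Origin: centre of its underside, on the bench; z up. Anywhere among the work; the recess is 8 mm larger than its block on every side.
- reagent_bottle: Amber bottle with a blue cap, 40 mm in diameter, 68 mm high, standing near the middle of the work; not part of the job. Origin: centre of its underside.
- beaker: Small white open beaker, 44 mm across, 55 mm high, standing at the far left of the work; not part of the job. Origin: centre of its underside.
Things that resemble listed ones, but are neither listed nor needed, are in the scene too. What is shaped like the strip_block but turquoise is not meant. Leave any turquoise look-alike of the round_block alone.

How it is judged:
By the outcome, as a careful person would: the job done as asked, in the order asked, and still so for the second after the job is handed in, with the robot touching nothing.
It also fails if it takes over 115 s, if anything falls off the work surface, if the arm or the gripper's body presses on something with over 40 N, if the wrist force passes 120 N, or if a joint passes its speed limit or range.

## Working session

There is one attempt and no reset: what is moved stays moved. The work goes in short steps, Python scripts to look and compute and a tool call to move; the robot and the scene stay as the last step left them, time stands still between calls to the robot, and variables do not carry over. Pictures are saved under pics/ and viewed, about 12 in all and at most 16, crops included, and the job is handed in when it is done.

Besides the shell and the picture viewer there is one more tool, called after ">>>" by a JSON object that holds its "api" and its "payload", one argument or row to a line. arm_command: Moves the arm, as the interface text tells. Its arguments: {"type":"object","properties":{"targets":{"type":"array","items":{"type":"number"}}},"required":["targets"]}

```bash
mkdir -p pics; ls
python3 - <<'E'
from rig import r,viewer,nets
import cv2,numpy as np
print(r.sense())
for n in("scene","top"):
    p=viewer.snapshot(n);cv2.imwrite(f"pics/{n}0.png",cv2.resize(p["img"],(800,600),interpolation=cv2.INTER_CUBIC))
    np.savez(f"{n}0.npz",**{k:p[k] for k in("img","camera_matrix","pose")})
    print(n,p.keys(),p["camera_matrix"],p["pose"])
E
```

```text
pics
{'time': 0.0, 'joints': array([ 1.26201197e+00,  8.74632386e-02,  1.75168801e-01,  1.65980146e+00,
       -1.83696809e-05,  1.57081073e+00]), 'qd': array([-0.00025015,  0.00034277, -0.00134176,  0.00030002, -0.00055158,
        0.00074396]), 'tau': array([-1.59951187e-04, -5.20385385e+01,  4.64810371e+01,  1.60354137e-02,
       -4.18831758e-05, -3.93057618e-06]), 'tool_pos': array([0.16708424, 0.5237781 , 0.23059912]), 'ee_rot': array([ 0.69914995, -0.10880779,  0.10867932, -0.69823994]), 'ft_force': array([0.02143666, 0.35422323, 0.39794704]), 'wrist_torque': array([-0.00567049,  0.00690968, -0.03006253]), 'opening': 0.0852843009874019}
scene dict_keys(['img', 'camera_matrix', 'pose', 'shot']) [[400.89275276   0.         255.65139568]
 [  0.         400.89275276 191.61628201]
 [  0.           0.           1.        ]] [[ 0.57773896 -0.47155402  0.66622406  1.20289835]
 [ 0.81613477  0.32183508 -0.47994397 -0.48481166]
 [ 0.01190523  0.82101095  0.5707883   0.61306715]
 [ 0.          0.          0.          1.        ]]
top dict_keys(['img', 'camera_matrix', 'pose', 'shot']) [[492.8083008    0.         260.2864531 ]
 [  0.         492.8083008  182.02204683]
 [  0.           0.           1.        ]] [[ 3.76300575e-04  9.89771608e-01 -1.42660518e-01  3.26794431e-01]
 [-9.99769234e-01  3.43653453e-03  2.12053805e-02  1.60813696e-02]
 [ 2.14787414e-02  1.42619617e-01  9.89544495e-01  1.44362327e+00]
 [ 0.00000000e+00  0.00000000e+00  0.00000000e+00  1.00000000e+00]]
```

View pics/top0.png

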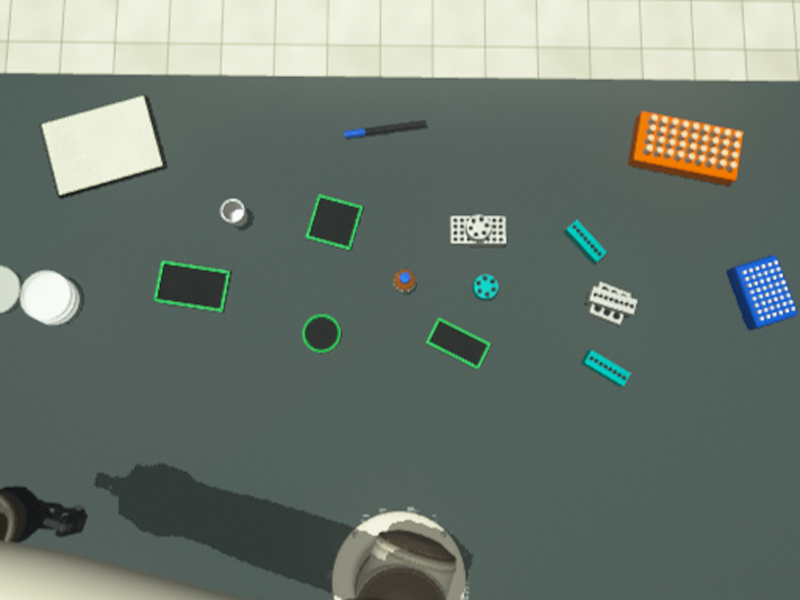

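View pics/scene0.png

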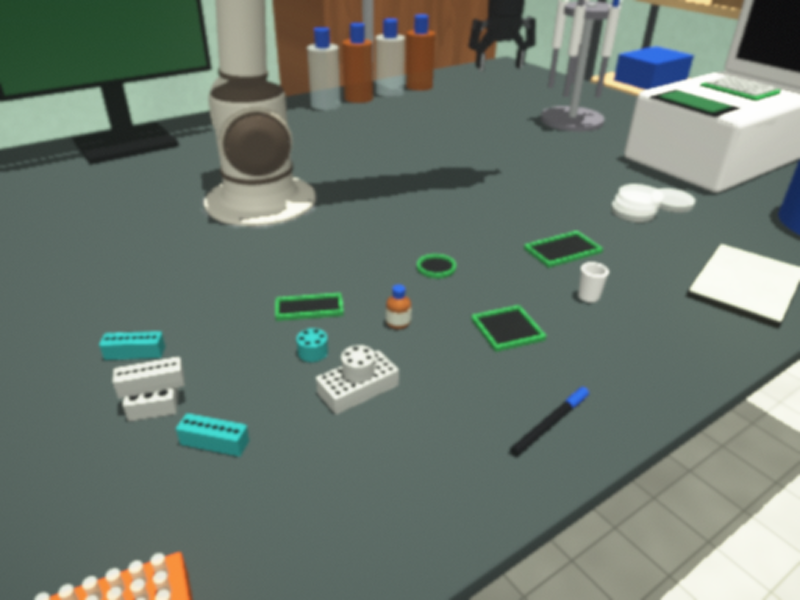

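Top view (800x600 px): the oblong block is at (478,230) with the round block on it at (479,228). The square block is at (612,300) with the strip block on it at (612,298). Possible mix-ups are the turquoise strips at (586,241) and (607,367) and the turquoise disc at (486,287). I want only the bare aluminium (white) ones. The bases are square (334,221), oblong (192,286), round (322,333) and strip (458,342). The bottle is at (404,281) and the beaker at (233,211).

```bash
cat > h.py <<'E'
import numpy as np,cv2
from scipy.optimize import minimize
S=4
def load(n): 
    d=np.load(n); return {k:d[k] for k in d}
def proj(p,P):
    P=np.atleast_2d(P); q=(P-p["pose"][:3,3])@p["pose"][:3,:3]
    q=q*[1,-1,-1]; u=q@p["camera_matrix"].T; return u[:,:2]/u[:,2:]
def ray(p,uv,z):
    d=np.linalg.inv(p["camera_matrix"])@[uv[0],uv[1],1]; d=p["pose"][:3,:3]@(d*[1,-1,-1]); o=p["pose"][:3,3]
    return o+d*(z-o[2])/d[2]
def foot(shape,x,y,a):
    if shape[0]=='c': t=np.linspace(0,2*np.pi,40)[:-1]; f=shape[1]/2*np.c_[np.cos(t),np.sin(t)]
    else: f=np.array([[-1,-1],[1,-1],[1,1],[-1,1]])*np.array(shape[1:3])/2
    c,s=np.cos(a),np.sin(a); return f@np.array([[c,s],[-s,c]])+[x,y]
def render(p,objs,off):
    m=np.zeros((384*S,512*S),np.uint8)
    for sh,z0,z1,x,y,a in objs:
        f=foot(sh,x,y,a); P=np.r_[np.c_[f,0*f[:,:1]+z0],np.c_[f,0*f[:,:1]+z1]]
        h=cv2.convexHull(((proj(p,P)+.5)*S-.5).astype(np.float32))
        cv2.fillConvexPoly(m,np.round(h).astype(np.int32),1)
    return m
def fit(pm,shapes,x0):
    """pm: list of (pic, mask); shapes: list of (shape,z0,z1); x0 flat x,y,a"""
    big=[cv2.resize(m.astype(np.float32),None,fx=S,fy=S,interpolation=cv2.INTER_LINEAR)>.5 for _,m in pm]
    def cost(v):
        v=v/1000; c=0
        for (p,_),b in zip(pm,big):
            m=render(p,[(*s,v[3*i],v[3*i+1],v[3*i+2]*10) for i,s in enumerate(shapes)],0)>0
            c+=1-(m&b).sum()/(m|b).sum()
        return c/len(pm)
    v=np.array(x0,float)*1000; v[2::3]/=10
    for step in (10,3):
        sim=np.r_[[v],v+np.eye(len(v))*step]
        res=minimize(cost,v,method="Nelder-Mead",options=dict(initial_simplex=sim,xatol=.05,fatol=1e-5,maxiter=400)); v=res.x
    v=v/1000; v[2::3]*=10; return v,res.fun
def comp(mask,uv,rad):
    n,l,st,c=cv2.connectedComponentsWithStats(mask.astype(np.uint8),connectivity=8)
    k=[i for i in range(1,n) if np.hypot(*(c[i]-uv))<rad and st[i,4]>15]
    return np.isin(l,k)
def close(m,k=5): return cv2.morphologyEx(m.astype(np.uint8),cv2.MORPH_CLOSE,np.ones((k,k)))>0
def fillc(m):
    c,_=cv2.findContours(m.astype(np.uint8),cv2.RETR_EXTERNAL,cv2.CHAIN_APPROX_NONE)
    o=np.zeros(m.shape,np.uint8); cv2.drawContours(o,c,-1,1,-1); return o>0
def white(img):
    h=cv2.cvtColor(img,cv2.COLOR_BGR2HSV); return (h[...,2]>130)&(h[...,1]<60)
def green(img):
    b,g,r=[img[...,i].astype(int) for i in range(3)]; return (g>b+25)&(g>r+40)
SH=dict(oblong=('r',.052,.104),square=('r',.062,.062),round=('c',.046),strip=('r',.028,.084))
BS=dict(oblong=('r',.078,.130),square=('r',.088,.088),round=('c',.072),strip=('r',.054,.110))
E
cat > m0.py <<'E'
from h import *
T,C=load("top0.npz"),load("scene0.npz"); k=512/800
B=dict(oblong=(192,286,564,247),square=(334,221,508,327),round=(322,333,436,265),strip=(458,342,309,305))
a0=dict(oblong=1.5,square=.2,round=0,strip=1.1)
for n,b in B.items():
    w=ray(T,(b[0]*k,b[1]*k),.01)
    out=[]
    for p,uv in((T,b[:2]),(C,b[2:])):
        m=fillc(close(comp(green(p["img"]),np.array(uv)*k,25),3)); out.append((p,m))
    for lst in(out[:1],out[1:],out):
        best=min((fit(lst,[(BS[n],0,.01)],[w[0],w[1],a]) for a in (a0[n],a0[n]+.4,a0[n]-.4)),key=lambda t:t[1])
        print(n,"base",best[0].round(4),round(best[1],3), [m.sum() for _,m in lst])
vis=[]
for bot,top,uvT,uvC in(("oblong","round",(478,230),(358,378)),("square","strip",(612,300),(148,388))):
    w=ray(T,(uvT[0]*k,uvT[1]*k),.03); out=[]
    for p,uv in((T,uvT),(C,uvC)):
        m=fillc(close(comp(white(p["img"]),np.array(uv)*k,30),5)); out.append((p,m))
        cx,cy=(np.array(uv)*k).astype(int); cr=p["img"][cy-40:cy+40,cx-45:cx+45].copy()
        cs,_=cv2.findContours(m[cy-40:cy+40,cx-45:cx+45].astype(np.uint8),cv2.RETR_EXTERNAL,cv2.CHAIN_APPROX_NONE)
        crb=cv2.resize(cr,None,fx=4.4,fy=3.7,interpolation=cv2.INTER_CUBIC)
        for c in cs:
            for q in c[:,0]: cv2.circle(crb,(int((q[0]+.5)*4.4),int((q[1]+.5)*3.7)),1,(0,0,255),-1)
        vis.append(crb)
    for lst in(out[:1],out[1:],out):
        best=min((fit(lst,[(SH[bot],0,.03),(SH[top],.03,.06)],[w[0],w[1],a,w[0],w[1],b]) for a,b in((1.5,1.5),(1.2,1.2),(1.8,1.2))),key=lambda t:t[1])
        print(bot,top,best[0].round(4),round(best[1],3),[m.sum() for _,m in lst])
cv2.imwrite("pics/crops0.png",np.vstack([np.hstack(vis[:2]),np.hstack(vis[2:])]))
E
time python3 m0.py
```

```text
oblong base [0.531  0.39   2.9904] 0.029 [np.int64(1250)]
oblong base [0.5273 0.3912 2.9755] 0.05 [np.int64(749)]
oblong base [0.5297 0.3906 2.9876] 0.055 [np.int64(1250), np.int64(749)]
square base [ 0.6556  0.1251 -0.2724] 0.028 [np.int64(913)]
square base [ 0.6529  0.1267 -0.2727] 0.04 [np.int64(954)]
square base [ 0.6549  0.1257 -0.2602] 0.048 [np.int64(913), np.int64(954)]
round base [0.4424 0.1461 0.0017] 0.031 [np.int64(506)]
round base [0.4393 0.1476 0.015 ] 0.051 [np.int64(351)]
round base [ 0.4417  0.1465 -0.4242] 0.067 [np.int64(506), np.int64(351)]
strip base [ 0.4251 -0.1102 -0.4735] 0.046 [np.int64(763)]
strip base [ 0.4219 -0.1097  2.6692] 0.074 [np.int64(716)]
strip base [ 0.4239 -0.1101  2.6808] 0.071 [np.int64(763), np.int64(716)]
oblong round [ 0.6394 -0.1473  3.1197  0.6304 -0.1725  0.4878] 0.083 [np.int64(652)]
oblong round [ 0.6334 -0.1445  3.1335  0.6306 -0.1439  0.5905] 0.034 [np.int64(1496)]
oblong round [ 0.637  -0.1473  3.1463  0.6327 -0.1441  0.2534] 0.095 [np.int64(652), np.int64(1496)]
square strip [ 0.4978 -0.3986  0.9842  0.4988 -0.3914  2.5175] 0.161 [np.int64(573)]
square strip [ 0.4712 -0.3981  1.5698  0.5256 -0.3791  0.9851] 0.107 [np.int64(1419)]
square strip [ 0.4991 -0.394   1.2673  0.4981 -0.3901  2.898 ] 0.1 [np.int64(573), np.int64(1419)]
real	1m15.905s
user	1m16.158s
sys	0m0.715s
```

View pics/crops0.png

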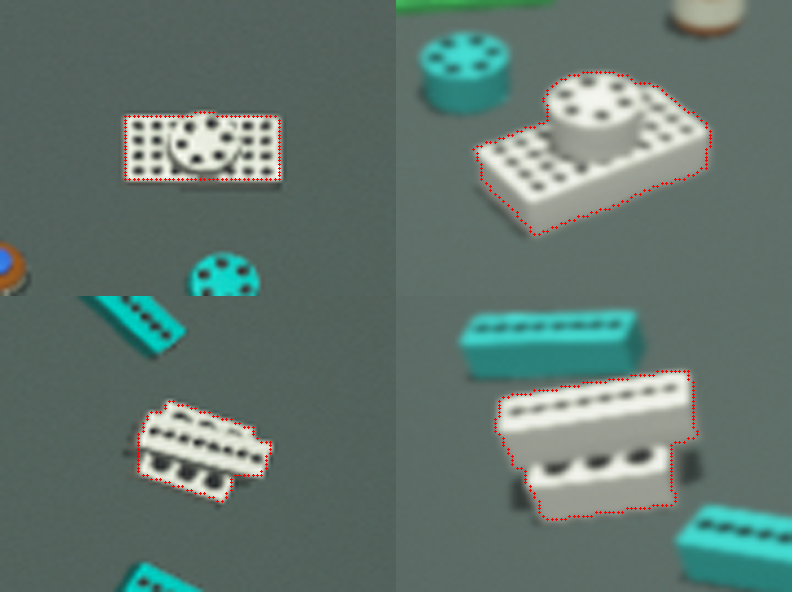

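The crop confirms the bare-metal round and strip blocks are the top ones, sitting on the oblong and square blocks, with the turquoise pieces separate. The strip/square fit started from a bad guess, so I'll refit it with a better initial yaw.

```bash
cat > m1.py <<'E'
from h import *
T,C=load("top0.npz"),load("scene0.npz"); k=512/800
for bot,top,uvT,uvC,x0 in(("square","strip",(612,300),(148,388),[.5,-.39,-.36,.5,-.39,-.36]),("oblong","round",(478,230),(358,378),[.637,-.146,1.57,.632,-.144,0])):
    out=[]
    for p,uv in((T,uvT),(C,uvC)):
        h=cv2.cvtColor(p["img"],cv2.COLOR_BGR2HSV); w=(h[...,2]>115)&(h[...,1]<60)
        out.append((p,fillc(close(comp(w,np.array(uv)*k,30),3))))
    for lst in(out[:1],out[1:]):
        best=min((fit(lst,[(SH[bot],0,.03),(SH[top],.03,.06)],np.array(x0)+d) for d in([0]*6,[.005,.005,.1,-.005,.005,.0],[-.01,.005,0,.005,.005,.1])),key=lambda t:t[1])
        print(bot,top,best[0].round(4),round(best[1],3))
E
python3 m1.py
python3 - <<'E'
from rig import r
from scipy.spatial.transform import Rotation as R
print(R.from_quat(r.sense()["ee_rot"]).as_matrix().round(4))
E
```

```text
square strip [ 0.5004 -0.3943 -0.3342  0.5018 -0.3919 -0.2921] 0.097
square strip [ 0.4975 -0.3938 -0.3196  0.4941 -0.3884 -0.3148] 0.063
oblong round [ 0.6469 -0.1267  1.9306  0.6335 -0.1743 -0.0806] 0.414
oblong round [ 0.637  -0.1449  3.1288  0.6275 -0.1428  0.0588] 0.072
[[ 9.527e-01 -4.000e-04  3.039e-01]
 [-3.039e-01 -1.100e-03  9.527e-01]
 [-0.000e+00 -1.000e+00 -1.200e-03]]
```

```bash
cat > plan.py <<'E'
# usage: plan.py "x,y,z,phi_deg" ...  (mm; phi = heading of the jaw axis, mod 180) -> shifts/turns per call
import sys,numpy as np
from rig import r
from scipy.spatial.transform import Rotation as R
s=r.sense(); p=s["tool_pos"]*1000; M=R.from_quat(s["ee_rot"]).as_matrix(); phi=np.degrees(np.arctan2(M[1,2],M[0,2]))
print("t",round(s["time"],2),"tcp",p.round(1),"phi",round(phi,1),"open",round(s["opening"]*1000,1),"j6",s["joints"][5].round(2),"F",s["ft_force"].round(1),"tilt z",M[:,1].round(3))
for a in sys.argv[1:]:
    t=np.array(eval(a),float); d=(t[3]-phi+90)%180-90
    n=int(max(1,np.ceil(np.linalg.norm(t[:3]-p)/250),np.ceil(abs(d)/43)))
    print("->",a)
    for i in range(n):
        q=p+(t[:3]-p)/(n-i); dd=d/(n-i)
        c,sn=np.cos(np.radians(phi)),np.sin(np.radians(phi)); X=np.array([sn,-c,0]);Z=np.array([c,sn,0])
        v=q-p; dx,dy,dz=round(v@X),round(-v[2]),round(v@Z); ro=round(-dd)
        print("   x %d y %d z %d roll %d"%(dx,dy,dz,ro))
        p=p+dx*X+dz*Z-np.array([0,0,dy]); phi-=ro; d+=ro
E
python3 plan.py "498,-390,160,-17.8"
```

```text
t 0.1 tcp [167.1 523.8 230.6] phi 72.3 open 85.5 j6 1.57 F [-0.3  0.6  0.1] tilt z [-0.    -0.001 -1.   ]
-> 498,-390,160,-17.8
   x 148 y 18 z -193 roll -22
   x 65 y 18 z -234 roll -23
   x -31 y 17 z -241 roll -22
   x -119 y 18 z -212 roll -23
```

```bash
sed -i 's/d=(t\[3\]-phi+90)%180-90/az=np.degrees(np.arctan2(t[1],t[0])); d=az+(t[3]-az+90)%180-90-phi/' plan.py
python3 plan.py "498,-390,160,-17.8"
```

```text
t 0.1 tcp [167.1 523.8 230.6] phi 72.3 open 85.5 j6 1.57 F [-0.3  0.6  0.1] tilt z [-0.    -0.001 -1.   ]
-> 498,-390,160,-17.8
   x 148 y 18 z -193 roll 23
   x 212 y 18 z -119 roll 22
   x 241 y 17 z -31 roll 23
   x 234 y 18 z 65 roll 22
```

>>> {"api": "arm_command", "payload": {
  "targets": [1, 148, 18, -193, 23, 1, 148, 18, -193, 23, 1, 148, 18, -193, 23, 1, 148, 18, -193, 23, 1, 148, 18, -193, 23]
}}

```text
time: 0.72
tool_pos: [0.2503, 0.2925, 0.2134]
ee_rot: [-0.662, 0.247, -0.247, 0.663]
ft_force: [-0.1, 0.3, -0.0]
opening: 0.0855
```

>>> {"api": "arm_command", "payload": {
  "targets": [1, 212, 18, -119, 22, 1, 212, 18, -119, 22, 1, 212, 18, -119, 22, 1, 212, 18, -119, 22, 1, 212, 18, -119, 22]
}}

```text
time: 1.35
tool_pos: [0.3335, 0.0639, 0.1948]
ee_rot: [0.603, -0.37, 0.37, -0.602]
ft_force: [0.2, 0.0, 1.0]
opening: 0.0858
```

>>> {"api": "arm_command", "payload": {
  "targets": [1, 241, 17, -31, 23, 1, 241, 17, -31, 23, 1, 241, 17, -31, 23, 1, 241, 17, -31, 23, 1, 241, 17, -31, 23]
}}

```text
time: 1.98
tool_pos: [0.4168, -0.1629, 0.1769]
ee_rot: [0.518, -0.482, 0.481, -0.518]
ft_force: [-0.1, 1.2, -0.5]
opening: 0.0851
```

>>> {"api": "arm_command", "payload": {
  "targets": [1, 234, 18, 65, 22, 1, 234, 18, 65, 22, 1, 234, 18, 65, 22, 1, 234, 18, 65, 22, 1, 234, 18, 65, 22]
}}

```text
time: 2.6
tool_pos: [0.4997, -0.3903, 0.1571]
ee_rot: [-0.417, 0.572, -0.57, 0.417]
ft_force: [-0.9, 0.9, 0.8]
opening: 0.0854
```

```bash
python3 plan.py "498,-390,100,-17.8" "498,-390,43,-17.8"
python3 - <<'E'
from rig import viewer
import cv2
p=viewer.snapshot("scene"); q=viewer.snapshot("top")
import numpy as np
a=p["img"][120:300,20:260]; b=q["img"][120:300,260:500]
cv2.imwrite("pics/a1.png",cv2.resize(np.hstack([a,b]),(800,300),interpolation=cv2.INTER_CUBIC))
E
```

```text
t 2.6 tcp [ 499.7 -390.3  157.1] phi -17.7 open 85.4 j6 1.22 F [-0.9  0.9  0.8] tilt z [-0.003  0.003 -1.   ]
-> 498,-390,100,-17.8
   x 0 y 57 z -2 roll 0
-> 498,-390,43,-17.8
   x 0 y 57 z 0 roll 0
```

View pics/a1.png

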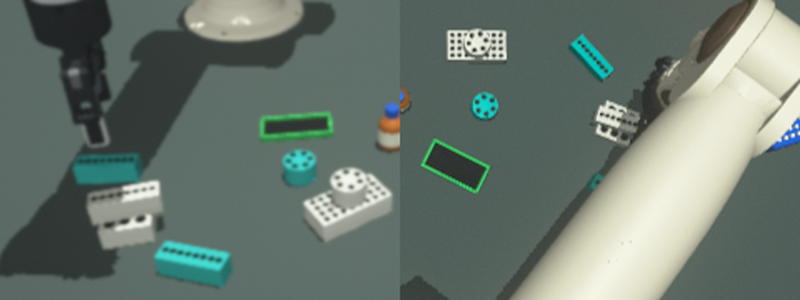

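Run:
```python
from h import *
T,C=load("top0.npz"),load("scene0.npz")
for z in(.157,.17,.25): 
    P=[.4997,-.3903,z]; a=proj(C,P)[0];b=proj(T,P)[0]
    print(z,(a-[20,120])*400/240,(b-[260,120])*400/240+[400,0])
```

```text
0.157 [104.00527717 130.08226582] [638.57102199 112.01903072]
0.17 [101.34576929 120.88527593] [641.11602567 110.92783432]
0.25 [83.77475019 60.12197219] [657.96439815 103.70392199]
```

>>> {"api": "arm_command", "payload": {
  "targets": [1, 0, 40, -2, 0, 1, 0, 80, -2, 0, 1, 0, 105, -2, 0, 1, 0, 114, -2, 0, 1, 0, 114, -2, 0]
}}

```text
time: 3.32
tool_pos: [0.4967, -0.3884, 0.0473]
ee_rot: [0.417, -0.57, 0.571, -0.418]
ft_force: [0.0, 0.1, 0.8]
opening: 0.0856
```

>>> {"api": "arm_command", "payload": {
  "targets": [0, 0, 0, 0, 0, 0, 0, 0, 0, 0, 0, 0, 0, 0, 0, 0, 0, 0, 0, 0, 0, 0, 0, 0, 0]
}}

```text
time: 3.95
tool_pos: [0.4965, -0.3899, 0.0471]
ee_rot: [0.417, -0.57, 0.571, -0.417]
ft_force: [-0.2, -0.5, 4.8]
opening: 0.0266
```

>>> {"api": "arm_command", "payload": {
  "targets": [0, 0, 0, 0, 0, 0, 0, 0, 0, 0, 0, 0, -5, 0, 0, 0, 0, -15, 0, 0, 0, 0, -20, 0, 0]
}}

```text
time: 4.58
tool_pos: [0.4963, -0.3897, 0.0671]
ee_rot: [0.417, -0.571, 0.571, -0.417]
ft_force: [0.1, -0.3, -1.6]
opening: 0.0263
```

```bash
python3 plan.py
python3 - <<'E'
from rig import viewer
import cv2
p=viewer.snapshot("scene")
a=p["img"][120:300,20:260]
cv2.imwrite("pics/a2.png",cv2.resize(a,(640,480),interpolation=cv2.INTER_CUBIC))
E
```

```text
t 4.58 tcp [ 496.3 -389.7   67.1] phi -17.7 open 26.3 j6 1.21 F [ 0.1 -0.3 -1.6] tilt z [ 0. -0. -1.]
```

View pics/a2.png

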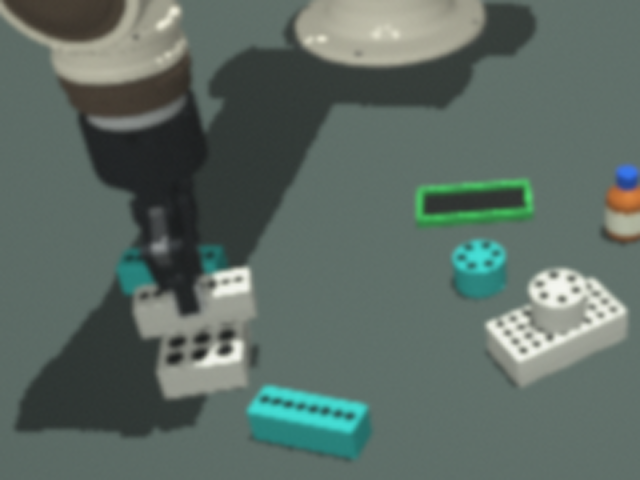

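Lifted cleanly, and the strip block hangs level in the jaws in the crop (strip about (195,300), square block below at (202,358)). Next is its base.

```bash
python3 plan.py "496,-390,115,-17.7" "423.5,-110,115,-26.8" "423.5,-110,40,-26.8"
```

```text
t 4.62 tcp [ 496.5 -389.8   67.7] phi -17.7 open 26.3 j6 1.21 F [ 0.9 -0.3 -0.5] tilt z [ 0.001 -0.001 -1.   ]
-> 496,-390,115,-17.7
   x 0 y -47 z 0 roll 0
-> 423.5,-110,115,-26.8
   x -122 y 0 z -77 roll 5
   x -115 y 0 z -88 roll 4
-> 423.5,-110,40,-26.8
   x 0 y 75 z 0 roll 0
```

>>> {"api": "arm_command", "payload": {
  "targets": [0, 0, -20, 0, 0, 0, 0, -47, 0, 0, 0, 0, -47, 0, 0]
}}

```text
time: 5.0
tool_pos: [0.497, -0.3902, 0.1154]
ee_rot: [0.417, -0.57, 0.572, -0.418]
ft_force: [0.4, 0.1, -1.9]
opening: 0.0262
```

>>> {"api": "arm_command", "payload": {
  "targets": [0, -30, 0, -19, 1, 0, -65, 0, -41, 3, 0, -100, 0, -63, 5, 0, -122, 0, -77, 5, 0, -122, 0, -77, 5]
}}

```text
time: 5.62
tool_pos: [0.4593, -0.2485, 0.1124]
ee_rot: [-0.392, 0.589, -0.588, 0.392]
ft_force: [0.8, -1.1, -1.7]
opening: 0.0266
```

>>> {"api": "arm_command", "payload": {
  "targets": [0, -30, 0, -22, 1, 0, -65, 0, -50, 2, 0, -100, 0, -77, 4, 0, -115, 0, -88, 4, 0, -115, 0, -88, 4]
}}

```text
time: 6.25
tool_pos: [0.4233, -0.1096, 0.113]
ee_rot: [0.372, -0.601, 0.602, -0.372]
ft_force: [0.0, -1.0, -1.4]
opening: 0.026
```

>>> {"api": "arm_command", "payload": {
  "targets": [0, 0, 30, 0, 0, 0, 0, 60, 0, 0, 0, 0, 75, 0, 0, 0, 0, 75, 0, 0, 0, 0, 75, 0, 0]
}}

```text
time: 6.88
tool_pos: [0.4237, -0.1103, 0.0393]
ee_rot: [0.371, -0.602, 0.602, -0.371]
ft_force: [-0.6, 0.1, -1.4]
opening: 0.026
```

```bash
python3 plan.py "423.5,-110,21.5,-26.8"
python3 - <<'E'
from rig import viewer
import cv2,numpy as np
p=viewer.snapshot("scene");q=viewer.snapshot("top")
a=p["img"][140:230,150:270]; b=q["img"][170:260,240:360]
cv2.imwrite("pics/a3.png",cv2.resize(np.hstack([a,b]),(800,300),interpolation=cv2.INTER_CUBIC))
E
```

```text
t 6.88 tcp [ 423.7 -110.3   39.3] phi -26.7 open 26.0 j6 1.78 F [-0.6  0.1 -1.4] tilt z [ 0.001 -0.    -1.   ]
-> 423.5,-110,21.5,-26.8
   x 0 y 18 z 0 roll 0
```

View pics/a3.png

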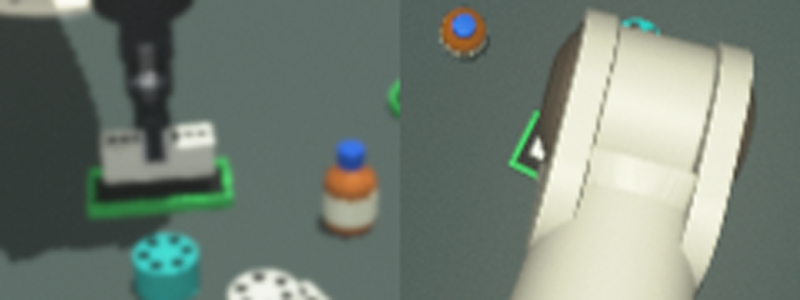

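The scene crop shows the strip block (105–215 px) centred over its recess (95–225 px), so I'll lower it gently.

>>> {"api": "arm_command", "payload": {
  "targets": [0, 0, 8, 0, 0, 0, 0, 14, 0, 0, 0, 0, 17, 0, 0, 0, 0, 18, 0, 0, 0, 0, 18, 0, 0]
}}

```text
time: 7.6
tool_pos: [0.4228, -0.1098, 0.0211]
ee_rot: [-0.371, 0.602, -0.602, 0.371]
ft_force: [-5.7, 1.1, 9.8]
opening: 0.0268
```

>>> {"api": "arm_command", "payload": {
  "targets": [0.5, 0, 0, 0, 0, 0.6, 0, 0, 0, 0, 0.6, 0, 0, 0, 0, 0.6, 0, -10, 0, 0, 0.6, 0, -30, 0, 0]
}}

```text
time: 8.22
tool_pos: [0.4226, -0.1097, 0.0506]
ee_rot: [-0.371, 0.602, -0.602, 0.371]
ft_force: [0.4, 0.0, 0.4]
opening: 0.0513
```

>>> {"api": "arm_command", "payload": {
  "targets": [0.8, 0, -40, 0, 0, 1, 0, -80, 0, 0, 1, 0, -90, 0, 0]
}}

```text
time: 8.6
tool_pos: [0.4242, -0.1101, 0.1435]
ee_rot: [0.37, -0.601, 0.603, -0.372]
ft_force: [-0.3, 0.7, -0.7]
opening: 0.0855
```

```bash
python3 plan.py "630.5,-143.5,150,0" "630.5,-143.5,47,0"
python3 - <<'E'
from rig import viewer
import cv2,numpy as np
p=viewer.snapshot("scene")
a=p["img"][140:230,150:270]
cv2.imwrite("pics/a4.png",cv2.resize(a,(600,450),interpolation=cv2.INTER_CUBIC))
E
```

```text
t 8.6 tcp [ 424.2 -110.1  143.5] phi -26.7 open 85.5 j6 1.78 F [-0.3  0.7 -0.7] tilt z [ 0.004 -0.001 -1.   ]
-> 630.5,-143.5,150,0
   x -63 y -7 z 199 roll -27
-> 630.5,-143.5,47,0
   x 0 y 103 z 0 roll 0
```

View pics/a4.png

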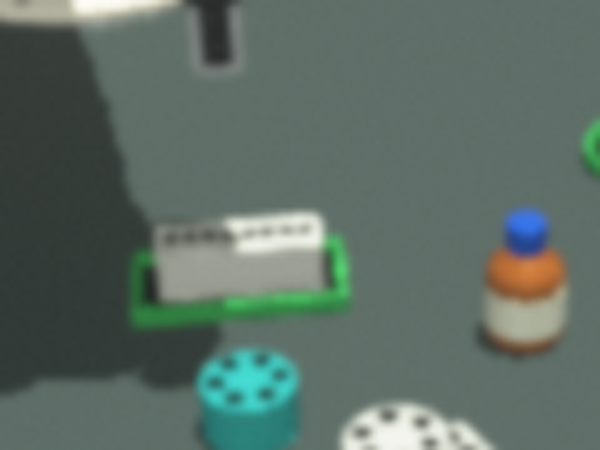

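Strip block is seated inside its rim (crop: block 155–325 px, rim 130–350 px). Next is the round block.

```bash
python3 -c "
from h import *
T=load('top0.npz');print(ray(T,(307.1,145.4),.06))"
```

```text
[ 0.63307511 -0.14810202  0.06      ]
```

>>> {"api": "arm_command", "payload": {
  "targets": [1, -63, -7, 199, -27, 1, -63, -7, 199, -27, 1, -63, -7, 199, -27, 1, -63, -7, 199, -27, 1, -63, -7, 199, -27]
}}

```text
time: 9.28
tool_pos: [0.6295, -0.1429, 0.1448]
ee_rot: [0.502, -0.5, 0.498, -0.501]
ft_force: [-1.5, -0.2, 0.4]
opening: 0.0856
```

```bash
python3 plan.py "630.5,-143.5,45,0"
```

```text
t 9.28 tcp [ 629.5 -142.9  144.8] phi 0.3 open 85.6 j6 1.34 F [-1.5 -0.2  0.4] tilt z [-0.003  0.001 -1.   ]
-> 630.5,-143.5,45,0
   x 1 y 100 z 1 roll 0
```

>>> {"api": "arm_command", "payload": {
  "targets": [1, 2, 40, 1, 0, 1, 2, 80, 1, 0, 1, 2, 98, 1, 0, 1, 2, 103, 1, 0, 1, 2, 103, 1, 0]
}}

```text
time: 9.9
tool_pos: [0.6305, -0.145, 0.0456]
ee_rot: [-0.501, 0.498, -0.499, 0.502]
ft_force: [0.4, -0.3, 0.3]
opening: 0.0856
```

>>> {"api": "arm_command", "payload": {
  "targets": [0, 0, 0, 0, 0, 0, 0, 0, 0, 0, 0, 0, 0, 0, 0, 0, 0, 0, 0, 0, 0, 0, 0, 0, 0]
}}

```text
time: 10.52
tool_pos: [0.6309, -0.1451, 0.0458]
ee_rot: [-0.501, 0.498, -0.499, 0.502]
ft_force: [-0.3, 0.3, 6.1]
opening: 0.0435
```

>>> {"api": "arm_command", "payload": {
  "targets": [0, 0, -5, 0, 0, 0, 0, -20, 0, 0, 0, 0, -50, 0, 0, 0, 0, -70, 0, 0, 0, 0, -70, 0, 0]
}}

```text
time: 11.15
tool_pos: [0.6312, -0.1452, 0.1168]
ee_rot: [-0.501, 0.498, -0.5, 0.502]
ft_force: [0.2, -0.2, -1.7]
opening: 0.0436
```

```bash
python3 plan.py "535,0,122,0" "441,147,122,0" "441,147,45,0"
python3 - <<'E'
from rig import viewer
import cv2,numpy as np
p=viewer.snapshot("scene")
a=p["img"][130:290,150:360]
cv2.imwrite("pics/a5.png",cv2.resize(a,(640,488),interpolation=cv2.INTER_CUBIC))
E
```

```text
t 11.15 tcp [ 631.2 -145.2  116.8] phi 0.3 open 43.6 j6 1.34 F [ 0.2 -0.2 -1.7] tilt z [ 0.004 -0.001 -1.   ]
-> 535,0,122,0
   x -146 y -5 z -95 roll 0
-> 441,147,122,0
   x -147 y 0 z -94 roll 0
-> 441,147,45,0
   x 0 y 77 z 0 roll 0
```

View pics/a5.png

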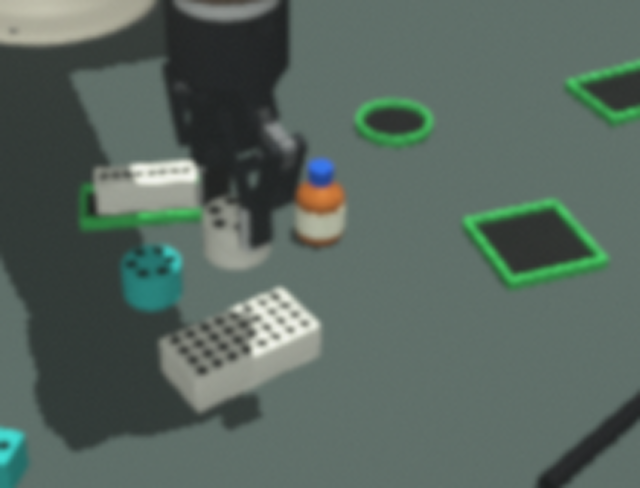

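Round block is held cleanly and the oblong block below is undisturbed (crop (240,345)). On to its base.

>>> {"api": "arm_command", "payload": {
  "targets": [0, -40, -5, -26, 0, 0, -80, -5, -52, 0, 0, -120, -5, -78, 0, 0, -146, -5, -95, 0, 0, -146, -5, -95, 0]
}}

```text
time: 11.82
tool_pos: [0.5331, 0.002, 0.1186]
ee_rot: [0.502, -0.498, 0.498, -0.502]
ft_force: [0.5, -0.5, -0.5]
opening: 0.0437
```

>>> {"api": "arm_command", "payload": {
  "targets": [0, -40, 0, -25, 0, 0, -80, 0, -51, 0, 0, -120, 0, -76, 0, 0, -149, 0, -94, 0, 0, -149, 0, -94, 0]
}}

```text
time: 12.45
tool_pos: [0.439, 0.15, 0.1188]
ee_rot: [0.502, -0.498, 0.498, -0.502]
ft_force: [-0.3, 0.6, -0.7]
opening: 0.0437
```

>>> {"api": "arm_command", "payload": {
  "targets": [0, 0, 30, 0, 0, 0, 0, 60, 0, 0, 0, 0, 77, 0, 0, 0, 0, 77, 0, 0, 0, 0, 77, 0, 0]
}}

```text
time: 13.08
tool_pos: [0.4403, 0.1489, 0.0432]
ee_rot: [-0.501, 0.499, -0.499, 0.502]
ft_force: [-0.1, -0.5, -0.2]
opening: 0.0435
```

```bash
python3 plan.py "441,149,20,0"
python3 - <<'E'
from rig import viewer
import cv2,numpy as np
p=viewer.snapshot("scene");q=viewer.snapshot("top")
a=p["img"][120:210,220:340]; b=q["img"][170:260,140:260]
cv2.imwrite("pics/a6.png",cv2.resize(np.hstack([a,b]),(800,300),interpolation=cv2.INTER_CUBIC))
E
```

```text
t 13.07 tcp [440.3 148.9  43.2] phi 0.3 open 43.5 j6 1.89 F [-0.1 -0.5 -0.2] tilt z [ 0.001  0.    -1.   ]
-> 441,149,20,0
   x 0 y 23 z 1 roll 0
```

View pics/a6.png

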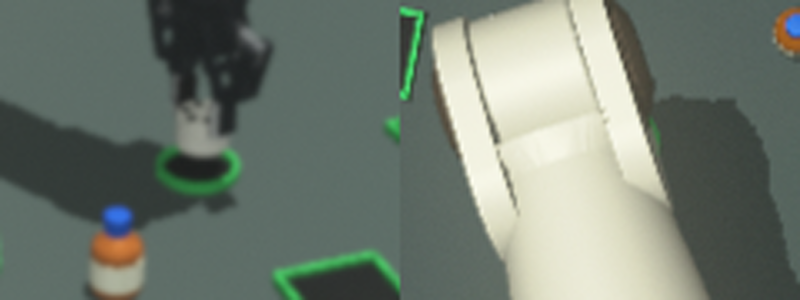

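>>> {"api": "arm_command", "payload": {
  "targets": [0, 2, 10, 0, 0, 0, 2, 18, 0, 0, 0, 2, 22, 0, 0, 0, 2, 23, 0, 0, 0, 2, 23, 0, 0]
}}

```text
time: 13.8
tool_pos: [0.4392, 0.1469, 0.0197]
ee_rot: [0.502, -0.499, 0.499, -0.501]
ft_force: [-4.8, -0.9, 6.9]
opening: 0.0436
```

>>> {"api": "arm_command", "payload": {
  "targets": [0.8, 0, 0, 0, 0, 0.8, 0, 0, 0, 0, 0.8, 0, 0, 0, 0, 0.8, 0, -10, 0, 0, 0.8, 0, -30, 0, 0]
}}

```text
time: 14.42
tool_pos: [0.4392, 0.1469, 0.0496]
ee_rot: [0.502, -0.499, 0.498, -0.501]
ft_force: [0.2, 0.1, 0.1]
opening: 0.0684
```

>>> {"api": "arm_command", "payload": {
  "targets": [1, 0, -50, 0, 0, 1, 0, -100, 0, 0, 1, 0, -120, 0, 0, 1, 0, -120, 0, 0]
}}

```text
time: 14.92
tool_pos: [0.4404, 0.1473, 0.1712]
ee_rot: [-0.5, 0.498, -0.499, 0.502]
ft_force: [0.0, -0.6, 0.6]
opening: 0.0853
```

```bash
cat > m2.py <<'E'
from h import *
from rig import viewer
C=viewer.snapshot("scene");T=viewer.snapshot("top"); k=512/800
for n in(("scene",C),("top",T)): np.savez(n[0]+"1.npz",**{q:n[1][q] for q in("img","camera_matrix","pose")})
cv2.imwrite("pics/a7.png",cv2.resize(np.vstack([C["img"][110:300,20:420],T["img"][110:300,100:500]]),(600,570),interpolation=cv2.INTER_CUBIC))
for bot,uvT,uvC,x0 in(("square",(612,300),(148,400),[.499,-.394,-.32]),("oblong",(478,230),(358,385),[.636,-.146,0.])):
  for p,uv in((T,uvT),(C,uvC)):
    h=cv2.cvtColor(p["img"],cv2.COLOR_BGR2HSV); w=(h[...,2]>115)&(h[...,1]<60)
    m=fillc(close(comp(w,np.array(uv)*k,15),3)); best=fit([(p,m)],[(SH[bot],0,.03)],x0); print(bot,best[0].round(4),round(best[1],3),m.sum())
E
python3 m2.py; python3 plan.py
```

```text
square [ 0.4994 -0.3944 -0.3875] 0.103 486
square [ 0.4949 -0.3924 -0.416 ] 0.079 1108
oblong [ 0.6399 -0.1487  0.0097] 0.085 648
oblong [ 0.6356 -0.1455  0.0171] 0.104 1467
t 15.03 tcp [439.4 146.9 168.6] phi 0.3 open 85.4 j6 1.89 F [ 0.7  0.  -1.5] tilt z [-0.001 -0.    -1.   ]
```

View pics/a7.png

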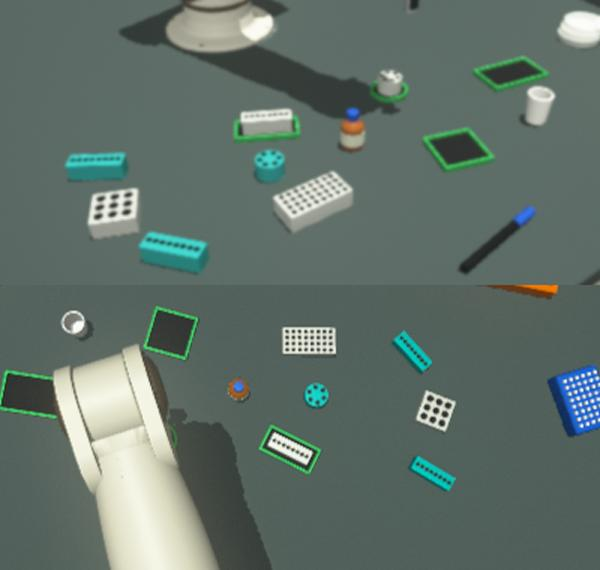

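Both upper blocks are seated: the strip block inside the rim (scene crop (267,125)) and the round block in its base (390,85). The bottle, beaker and turquoise pieces haven't moved. Next is the oblong block.

```bash
python3 plan.py "637.5,-147,140,0.7" "637.5,-147,50,0.7" "637.5,-147,10,0.7"
```

```text
t 15.03 tcp [439.4 146.9 168.6] phi 0.3 open 85.4 j6 1.89 F [ 0.7  0.  -1.5] tilt z [-0.001 -0.    -1.   ]
-> 637.5,-147,140,0.7
   x 148 y 14 z 98 roll 0
   x 147 y 15 z 99 roll 0
-> 637.5,-147,50,0.7
   x 0 y 90 z 0 roll 0
-> 637.5,-147,10,0.7
   x 0 y 40 z 0 roll 0
```

>>> {"api": "arm_command", "payload": {
  "targets": [1, 148, 14, 98, 0, 1, 148, 14, 98, 0, 1, 148, 14, 98, 0, 1, 148, 14, 98, 0]
}}

```text
time: 15.52
tool_pos: [0.5386, -0.0032, 0.1525]
ee_rot: [0.501, -0.5, 0.499, -0.499]
ft_force: [-0.6, -0.2, -0.2]
opening: 0.0851
```

>>> {"api": "arm_command", "payload": {
  "targets": [1, 147, 15, 99, 0, 1, 147, 15, 99, 0, 1, 147, 15, 99, 0, 1, 147, 15, 99, 0]
}}

```text
time: 16.02
tool_pos: [0.6382, -0.1487, 0.1369]
ee_rot: [0.502, -0.501, 0.498, -0.5]
ft_force: [0.5, -0.3, -0.5]
opening: 0.0852
```

>>> {"api": "arm_command", "payload": {
  "targets": [1, 0, 45, 0, 0, 1, 0, 80, 0, 0, 1, 0, 90, 0, 0, 1, 0, 90, 0, 0]
}}

```text
time: 16.52
tool_pos: [0.6377, -0.146, 0.0505]
ee_rot: [0.502, -0.499, 0.498, -0.501]
ft_force: [0.0, -0.2, 0.2]
opening: 0.0855
```

```bash
python3 plan.py "637.5,-147,10,0.7"
```

```text
t 16.52 tcp [ 637.7 -146.    50.5] phi 0.4 open 85.5 j6 1.34 F [ 0.  -0.2  0.2] tilt z [-0.001  0.    -1.   ]
-> 637.5,-147,10,0.7
   x 1 y 40 z 0 roll 0
```

>>> {"api": "arm_command", "payload": {
  "targets": [1, 1, 15, 0, 0, 1, 1, 30, 0, 0, 1, 1, 38, 0, 0, 1, 1, 40, 0, 0, 1, 1, 40, 0, 0]
}}

```text
time: 17.15
tool_pos: [0.6382, -0.148, 0.0104]
ee_rot: [-0.501, 0.499, -0.499, 0.501]
ft_force: [0.4, -0.3, 0.4]
opening: 0.085
```

>>> {"api": "arm_command", "payload": {
  "targets": [0, 0, 0, 0, 0, 0, 0, 0, 0, 0, 0, 0, 0, 0, 0, 0, 0, 0, 0, 0, 0, 0, 0, 0, 0]
}}

```text
time: 17.77
tool_pos: [0.6384, -0.148, 0.011]
ee_rot: [-0.501, 0.498, -0.499, 0.501]
ft_force: [-2.0, 0.5, 5.9]
opening: 0.0508
```

>>> {"api": "arm_command", "payload": {
  "targets": [0, 0, -5, 0, 0, 0, 0, -20, 0, 0, 0, 0, -60, 0, 0, 0, 0, -100, 0, 0, 0, 0, -100, 0, 0]
}}

```text
time: 18.4
tool_pos: [0.64, -0.1483, 0.1148]
ee_rot: [-0.5, 0.497, -0.501, 0.503]
ft_force: [-0.1, -0.1, -4.8]
opening: 0.0504
```

```bash
python3 plan.py "529.5,391,111,-8.9" "529.5,391,35,-8.9"
python3 - <<'E'
from rig import viewer
import cv2,numpy as np
p=viewer.snapshot("scene")
a=p["img"][130:290,150:360]
cv2.imwrite("pics/a8.png",cv2.resize(a,(640,488),interpolation=cv2.INTER_CUBIC))
E
```

```text
t 18.4 tcp [ 640.  -148.3  114.8] phi 0.3 open 50.4 j6 1.34 F [-0.1 -0.1 -4.8] tilt z [ 0.006 -0.001 -1.   ]
-> 529.5,391,111,-8.9
   x -180 y 1 z -36 roll 3
   x -178 y 1 z -45 roll 3
   x -175 y 2 z -54 roll 3
-> 529.5,391,35,-8.9
   x 0 y 76 z 0 roll 0
```

View pics/a8.png

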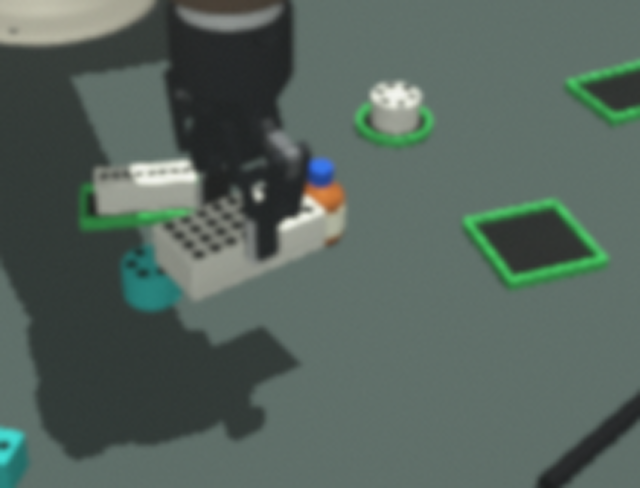

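Oblong block held level, with the pad mid-face at (262,235).

>>> {"api": "arm_command", "payload": {
  "targets": [0, -40, 1, -8, 1, 0, -90, 1, -18, 2, 0, -140, 1, -28, 3, 0, -180, 1, -36, 3, 0, -180, 1, -36, 3]
}}

```text
time: 19.08
tool_pos: [0.5998, 0.0345, 0.1075]
ee_rot: [-0.49, 0.512, -0.51, 0.488]
ft_force: [0.4, -0.1, -4.6]
opening: 0.0503
```

>>> {"api": "arm_command", "payload": {
  "targets": [0, -40, 1, -10, 1, 0, -90, 1, -23, 2, 0, -140, 1, -36, 3, 0, -178, 1, -45, 3, 0, -178, 1, -45, 3]
}}

```text
time: 19.7
tool_pos: [0.5637, 0.2134, 0.1067]
ee_rot: [-0.476, 0.524, -0.523, 0.475]
ft_force: [-0.2, -1.0, -3.9]
opening: 0.0507
```

>>> {"api": "arm_command", "payload": {
  "targets": [0, -40, 1, -12, 1, 0, -90, 1, -27, 2, 0, -140, 1, -43, 3, 0, -175, 2, -54, 3, 0, -175, 2, -54, 3]
}}

```text
time: 20.32
tool_pos: [0.5277, 0.3922, 0.1045]
ee_rot: [-0.462, 0.536, -0.536, 0.46]
ft_force: [0.2, -0.6, -4.2]
opening: 0.0509
```

>>> {"api": "arm_command", "payload": {
  "targets": [0, 0, 30, 0, 0, 0, 0, 60, 0, 0, 0, 0, 74, 0, 0, 0, 0, 74, 0, 0, 0, 0, 74, 0, 0]
}}

```text
time: 20.95
tool_pos: [0.529, 0.3912, 0.0337]
ee_rot: [0.46, -0.536, 0.537, -0.461]
ft_force: [0.7, -0.1, -4.0]
opening: 0.0506
```

```bash
python3 plan.py "529.5,391,15,-8.9"
python3 - <<'E'
from rig import viewer
import cv2,numpy as np
p=viewer.snapshot("scene");q=viewer.snapshot("top")
a=p["img"][110:200,290:410]; b=q["img"][140:230,60:180]
cv2.imwrite("pics/a9.png",cv2.resize(np.hstack([a,b]),(800,300),interpolation=cv2.INTER_CUBIC))
E
```

```text
t 20.95 tcp [529.  391.2  33.7] phi -8.7 open 50.6 j6 2.36 F [ 0.7 -0.1 -4. ] tilt z [ 0.001  0.001 -1.   ]
-> 529.5,391,15,-8.9
   x 0 y 19 z 1 roll 0
```

View pics/a9.png

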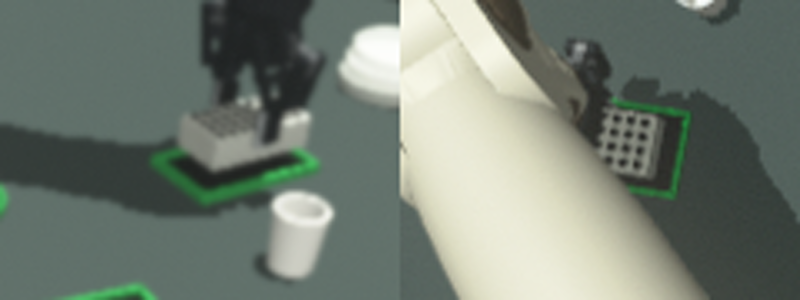

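Both views put the block roughly 3 mm too far in +y over its recess, so I'll correct by 3 mm while lowering.

>>> {"api": "arm_command", "payload": {
  "targets": [0, 3, 6, 1, 0, 0, 3, 13, 1, 0, 0, 3, 17, 1, 0, 0, 3, 19, 1, 0, 0, 3, 19, 1, 0]
}}

```text
time: 21.68
tool_pos: [0.5285, 0.388, 0.0151]
ee_rot: [0.461, -0.536, 0.537, -0.461]
ft_force: [-7.0, -6.1, 11.0]
opening: 0.0505
```

>>> {"api": "arm_command", "payload": {
  "targets": [0.85, 0, 0, 0, 0, 0.85, 0, 0, 0, 0, 0.85, 0, 0, 0, 0, 0.85, 0, -10, 0, 0, 0.85, 0, -30, 0, 0]
}}

```text
time: 22.3
tool_pos: [0.5284, 0.3879, 0.0437]
ee_rot: [-0.461, 0.536, -0.536, 0.46]
ft_force: [-0.2, 0.1, 0.1]
opening: 0.0728
```

>>> {"api": "arm_command", "payload": {
  "targets": [1, 0, -50, 0, 0, 1, 0, -100, 0, 0, 1, 0, -120, 0, 0, 1, 0, -120, 0, 0]
}}

```text
time: 22.8
tool_pos: [0.5296, 0.3888, 0.1667]
ee_rot: [0.459, -0.536, 0.537, -0.462]
ft_force: [-0.2, -0.3, -0.4]
opening: 0.0855
```

```bash
python3 m2.py | head -2
python3 - <<'E'
from h import *
T,C=load("top1.npz"),load("scene1.npz")
for n,p,uv,z in(("top",T,(391.7,192),.03),("scene",C,(98,247),.03)):
    h=cv2.cvtColor(p["img"],cv2.COLOR_BGR2HSV); w=(h[...,2]>(150 if n=="top" else 190))&(h[...,1]<60)
    m=comp(w,np.array(uv),15); m=fillc(close(m,5)); c=cv2.findContours(m.astype(np.uint8),0,2)[0][0]
    W=np.array([ray(p,q,z)[:2] for q in c[:,0]]); print(n,cv2.minAreaRect((W*1000).astype(np.float32)))
E
python3 plan.py "510,-120,135,-22" "498,-393.5,135,-22" "498,-393.5,50,-22"
```

```text
square [ 0.5011 -0.3949 -0.3801] 0.104 486
square [ 0.4963 -0.3923 -0.4073] 0.106 1147
top ((498.2007751464844, -391.5284729003906), (61.26751708984375, 62.47489929199219), 68.33529663085938)
scene ((499.212646484375, -392.3483581542969), (61.87881088256836, 64.73479461669922), 68.41546630859375)
t 22.9 tcp [528.7 388.1 163.1] phi -8.7 open 85.6 j6 2.36 F [0.5 0.6 0.1] tilt z [-0. -0. -1.]
-> 510,-120,135,-22
   x 168 y 9 z 19 roll 4
   x 167 y 10 z 31 roll 5
   x 163 y 9 z 46 roll 4
-> 498,-393.5,135,-22
   x 129 y 0 z 45 roll 0
   x 130 y 0 z 45 roll 0
-> 498,-393.5,50,-22
   x 0 y 85 z 0 roll 0
```

View pics/a7.png

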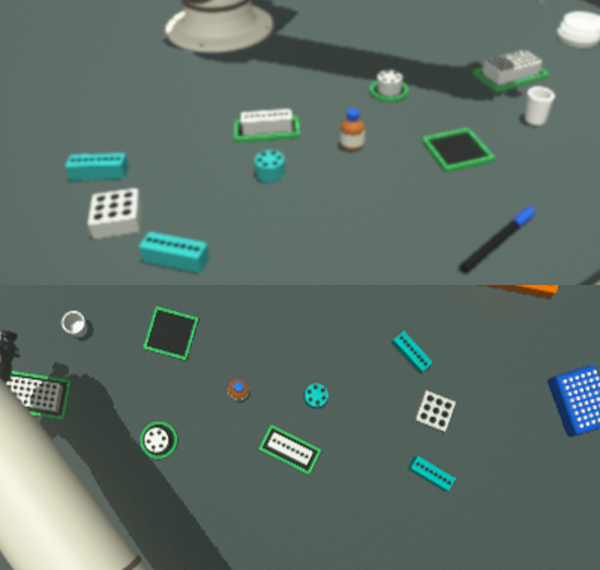

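Oblong and round blocks are seated (oblong at (512,68), round at (158,440) in the stacked view). Isolated, the square block measures at (499,-392) mm with yaw -21.6°, and its size agrees in both cameras.

>>> {"api": "arm_command", "payload": {
  "targets": [1, 168, 9, 19, 4, 1, 168, 9, 19, 4, 1, 168, 9, 19, 4, 1, 168, 9, 19, 4]
}}

```text
time: 23.4
tool_pos: [0.5215, 0.2164, 0.1531]
ee_rot: [-0.442, 0.553, -0.553, 0.44]
ft_force: [-0.1, 0.3, -0.2]
opening: 0.0852
```

>>> {"api": "arm_command", "payload": {
  "targets": [1, 167, 10, 31, 5, 1, 167, 10, 31, 5, 1, 167, 10, 31, 5, 1, 167, 10, 31, 5]
}}

```text
time: 23.9
tool_pos: [0.5153, 0.0477, 0.1432]
ee_rot: [-0.417, 0.572, -0.571, 0.416]
ft_force: [-0.1, 0.1, 0.5]
opening: 0.0856
```

>>> {"api": "arm_command", "payload": {
  "targets": [1, 163, 9, 46, 4, 1, 163, 9, 46, 4, 1, 163, 9, 46, 4, 1, 163, 9, 46, 4]
}}

```text
time: 24.4
tool_pos: [0.51, -0.1209, 0.1342]
ee_rot: [-0.397, 0.586, -0.585, 0.396]
ft_force: [-0.5, 0.2, -0.8]
opening: 0.0856
```

>>> {"api": "arm_command", "payload": {
  "targets": [1, 259, 0, 90, 0, 1, 259, 0, 90, 0, 1, 259, 0, 90, 0, 1, 259, 0, 90, 0, 1, 259, 0, 90, 0]
}}

```text
time: 25.02
tool_pos: [0.4986, -0.3948, 0.134]
ee_rot: [-0.397, 0.586, -0.585, 0.397]
ft_force: [0.4, 1.4, 1.1]
opening: 0.0854
```

>>> {"api": "arm_command", "payload": {
  "targets": [1, 0, 45, 0, 0, 1, 0, 80, 0, 0, 1, 0, 85, 0, 0, 1, 0, 85, 0, 0]
}}

```text
time: 25.52
tool_pos: [0.4989, -0.3927, 0.0509]
ee_rot: [0.397, -0.585, 0.585, -0.397]
ft_force: [-0.5, -0.8, 0.2]
opening: 0.0848
```

```bash
python3 plan.py "498.5,-392,9,-21.6"
python3 - <<'E'
from rig import viewer
import cv2,numpy as np
p=viewer.snapshot("scene")
a=p["img"][170:290,20:180]
cv2.imwrite("pics/b1.png",cv2.resize(a,(640,480),interpolation=cv2.INTER_CUBIC))
E
```

```text
t 25.52 tcp [ 498.9 -392.7   50.9] phi -21.6 open 84.8 j6 1.28 F [-0.5 -0.8  0.2] tilt z [ 0.  0. -1.]
-> 498.5,-392,9,-21.6
   x -1 y 42 z -1 roll 0
```

View pics/b1.png

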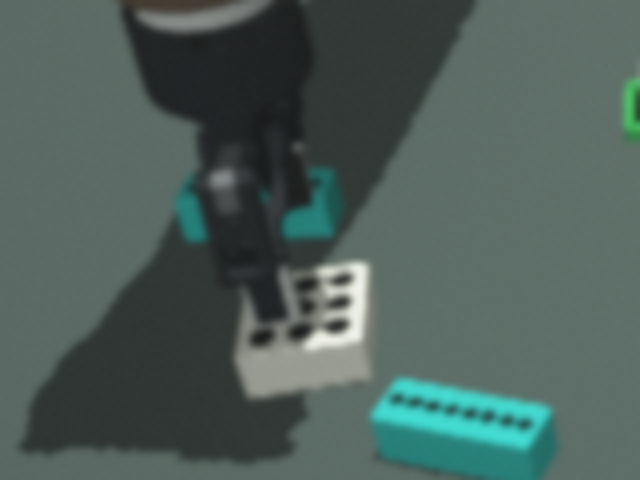

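>>> {"api": "arm_command", "payload": {
  "targets": [1, -1, 12, -1, 0, 1, -1, 20, -1, 0, 1, -1, 22, -1, 0]
}}

```text
time: 25.95
tool_pos: [0.497, -0.3921, 0.0275]
ee_rot: [-0.397, 0.586, -0.585, 0.397]
ft_force: [-0.2, -0.6, -0.2]
opening: 0.0857
```

>>> {"api": "arm_command", "payload": {
  "targets": [1, 0, 8, 0, 0, 1, 0, 15, 0, 0, 1, 0, 20, 0, 0, 1, 0, 20, 0, 0]
}}

```text
time: 26.45
tool_pos: [0.4971, -0.3922, 0.0077]
ee_rot: [-0.397, 0.585, -0.585, 0.397]
ft_force: [0.1, 0.2, 0.3]
opening: 0.0854
```

>>> {"api": "arm_command", "payload": {
  "targets": [0, 0, 0, 0, 0, 0, 0, 0, 0, 0, 0, 0, 0, 0, 0, 0, 0, 0, 0, 0, 0, 0, 0, 0, 0]
}}

```text
time: 27.08
tool_pos: [0.4976, -0.3926, 0.009]
ee_rot: [0.397, -0.585, 0.586, -0.397]
ft_force: [-0.1, -0.3, 5.0]
opening: 0.0606
```

>>> {"api": "arm_command", "payload": {
  "targets": [0, 0, -5, 0, 0, 0, 0, -20, 0, 0, 0, 0, -60, 0, 0, 0, 0, -105, 0, 0, 0, 0, -105, 0, 0]
}}

```text
time: 27.7
tool_pos: [0.4989, -0.3936, 0.1184]
ee_rot: [0.396, -0.583, 0.588, -0.398]
ft_force: [-0.2, -0.7, -3.4]
opening: 0.0607
```

```bash
python3 plan.py "654,126,112,-15.3" "654,126,35,-15.3"
```

```text
t 27.7 tcp [ 498.9 -393.6  118.4] phi -21.7 open 60.7 j6 1.28 F [-0.2 -0.7 -3.4] tilt z [ 0.006 -0.004 -1.   ]
-> 654,126,112,-15.3
   x -180 y 2 z -16 roll -2
   x -181 y 2 z -10 roll -2
   x -180 y 2 z -3 roll -2
-> 654,126,35,-15.3
   x 0 y 77 z 0 roll 0
```

>>> {"api": "arm_command", "payload": {
  "targets": [0, -40, 0, -4, -1, 0, -90, 0, -8, -1, 0, -140, 0, -12, -2, 0, -180, 0, -16, -2, 0, -180, 0, -16, -2]
}}

```text
time: 28.32
tool_pos: [0.5492, -0.2165, 0.1125]
ee_rot: [-0.408, 0.578, -0.577, 0.408]
ft_force: [-0.2, -0.9, -2.5]
opening: 0.0607
```

>>> {"api": "arm_command", "payload": {
  "targets": [0, -40, 0, -3, -1, 0, -90, 0, -5, -1, 0, -140, 0, -8, -2, 0, -181, 0, -10, -2, 0, -181, 0, -10, -2]
}}

```text
time: 28.95
tool_pos: [0.6007, -0.0435, 0.1123]
ee_rot: [-0.418, 0.571, -0.57, 0.418]
ft_force: [1.0, -0.5, -2.7]
opening: 0.0605
```

>>> {"api": "arm_command", "payload": {
  "targets": [0, -40, 0, -1, -1, 0, -90, 0, -2, -1, 0, -140, 0, -2, -2, 0, -180, 0, -3, -2, 0, -180, 0, -3, -2]
}}

```text
time: 29.58
tool_pos: [0.6526, 0.1282, 0.112]
ee_rot: [-0.428, 0.563, -0.563, 0.427]
ft_force: [-0.6, -0.0, -2.9]
opening: 0.0607
```

>>> {"api": "arm_command", "payload": {
  "targets": [0, 0, 30, 0, 0, 0, 0, 60, 0, 0, 0, 0, 78, 0, 0, 0, 0, 78, 0, 0, 0, 0, 78, 0, 0]
}}

```text
time: 30.2
tool_pos: [0.6531, 0.1266, 0.0366]
ee_rot: [0.426, -0.563, 0.564, -0.427]
ft_force: [-0.5, 0.4, -2.7]
opening: 0.0605
```

```bash
python3 plan.py "654,126,12.5,-15.3"
python3 - <<'E'
from rig import viewer
import cv2,numpy as np
p=viewer.snapshot("scene");q=viewer.snapshot("top")
a=p["img"][150:240,270:390]; b=q["img"][100:190,150:270]
cv2.imwrite("pics/b2.png",cv2.resize(np.hstack([a,b]),(800,300),interpolation=cv2.INTER_CUBIC))
E
```

```text
t 30.2 tcp [653.1 126.6  36.6] phi -15.7 open 60.5 j6 2.04 F [-0.5  0.4 -2.7] tilt z [ 0.002  0.    -1.   ]
-> 654,126,12.5,-15.3
   x 0 y 24 z 1 roll 0
```

View pics/b2.png

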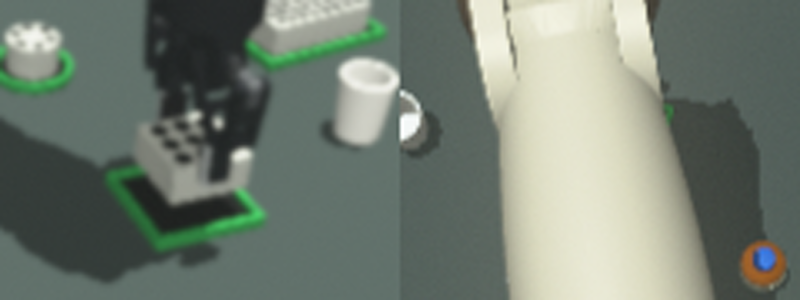

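Square block sits centred over its recess once perspective is allowed for (block 138–252 px, rim 107–265 px). Lowering.

>>> {"api": "arm_command", "payload": {
  "targets": [0, 1, 8, 1, 0, 0, 1, 16, 1, 0, 0, 1, 21, 1, 0, 0, 1, 23, 1, 0, 0, 1, 24, 1, 0]
}}

```text
time: 30.92
tool_pos: [0.6529, 0.1257, 0.013]
ee_rot: [0.427, -0.563, 0.564, -0.427]
ft_force: [-9.2, -1.0, 16.4]
opening: 0.0604
```

>>> {"api": "arm_command", "payload": {
  "targets": [0.95, 0, 0, 0, 0, 0.95, 0, 0, 0, 0, 0.95, 0, 0, 0, 0, 0.95, 0, -10, 0, 0, 0.95, 0, -30, 0, 0]
}}

```text
time: 31.55
tool_pos: [0.6527, 0.1257, 0.0417]
ee_rot: [-0.427, 0.564, -0.563, 0.427]
ft_force: [0.4, -0.2, -0.6]
opening: 0.0812
```

>>> {"api": "arm_command", "payload": {
  "targets": [1, 0, -50, 0, 0, 1, 0, -100, 0, 0, 1, 0, -150, 0, 0, 1, 0, -150, 0, 0]
}}

```text
time: 32.05
tool_pos: [0.6547, 0.126, 0.1983]
ee_rot: [0.424, -0.562, 0.565, -0.43]
ft_force: [-0.4, -0.3, -0.0]
opening: 0.0853
```

```bash
python3 plan.py "500,-150,190,-15"
```

```text
t 32.05 tcp [654.7 126.  198.3] phi -15.7 open 85.3 j6 2.03 F [-0.4 -0.3 -0. ] tilt z [ 0.009  0.002 -1.   ]
-> 500,-150,190,-15
   x 154 y 4 z -37 roll 0
   x 154 y 4 z -37 roll -1
```

>>> {"api": "arm_command", "payload": {
  "targets": [1, 200, 0, -60, 0, 1, 200, 0, -60, 0, 1, 200, 0, -60, 0, 1, 200, 0, -60, 0, 1, 200, 0, -60, 0]
}}

```text
time: 32.67
tool_pos: [0.541, -0.0515, 0.1921]
ee_rot: [0.426, -0.564, 0.564, -0.427]
ft_force: [1.1, 0.8, -0.4]
opening: 0.085
```

>>> {"api": "arm_command", "payload": {
  "targets": [1, 250, 0, -30, 0, 1, 250, 0, -30, 0, 1, 250, 0, -30, 0, 1, 250, 0, -30, 0, 1, 250, 0, -30, 0]
}}

```text
time: 33.3
tool_pos: [0.4443, -0.2856, 0.191]
ee_rot: [-0.426, 0.564, -0.564, 0.426]
ft_force: [0.7, 0.4, 0.4]
opening: 0.0854
```

Run:
```python
from h import *
from rig import viewer
C=viewer.snapshot("scene");T=viewer.snapshot("top"); k=512/800
cv2.imwrite("pics/b3.png",cv2.resize(np.vstack([C["img"][125:245,140:400],T["img"][110:240,70:330][:120]]),(650,600),interpolation=cv2.INTER_CUBIC))
B=dict(oblong=(.5297,.3906,-.155),square=(.6549,.1257,-.265),round=(.4417,.1465,0),strip=(.4239,-.1101,-.467))
for n,b in B.items():
  uv=proj(T,[b[0],b[1],.034])[0]; h=cv2.cvtColor(T["img"],cv2.COLOR_BGR2HSV); w=(h[...,2]>140)&(h[...,1]<60)
  m=fillc(close(comp(w,uv,12),5)); c=cv2.findContours(m.astype(np.uint8),0,2)[0]
  if not c: print(n,"hidden"); continue
  c=max(c,key=cv2.contourArea); W=np.array([ray(T,q,.034)[:2]*1000 for q in c[:,0]],np.float32); print(n,np.round(np.array(b[:2])*1000),cv2.minAreaRect(W))
```

```text
oblong [530. 391.] ((530.1727294921875, 388.8336181640625), (103.6871109008789, 53.317195892333984), 81.36334991455078)
square [655. 126.] ((654.1226196289062, 126.54071044921875), (62.342288970947266, 63.35114669799805), 74.00282287597656)
round [442. 146.] ((440.08660888671875, 148.15550231933594), (45.85426330566406, 42.78896713256836), 0.8373863697052002)
strip [ 424. -110.] ((424.7983093261719, -107.86026763916016), (83.09716796875, 28.33966064453125), 63.43595504760742)
```

View pics/b3.png

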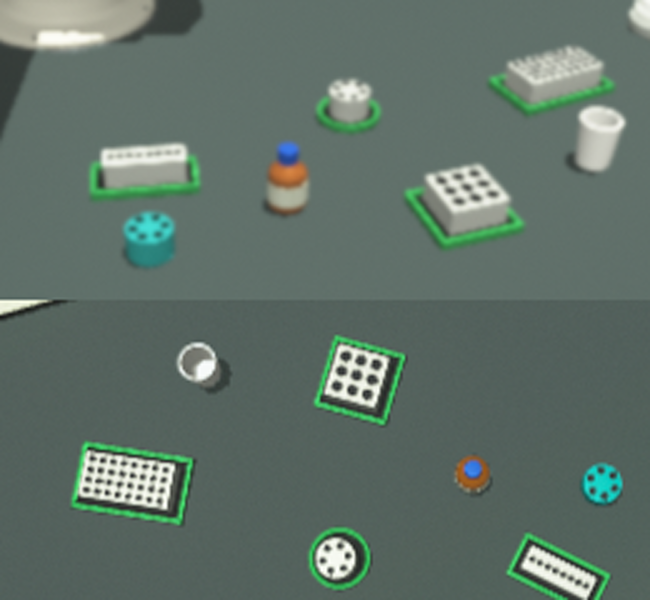

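All four blocks are within about 3 mm of their recess centres. Top sizes match a height of 34 mm, so they lie flat on the floors, and the bottle and beaker haven't moved. Handing in.

```bash
python3 -c "
from rig import close_job
print(close_job())"
```

```text
the job is handed in; nothing more can be done
None
```

All four blocks are in their matching green bases, and the job was handed in at about 33 s with the gripper clear of everything. I took the strip and round blocks off the stacks first, then placed the oblong and square blocks.

- **Position:** in the last top picture each block's centre is within 3 mm of its recess centre, against 8 mm of clearance on each side.
- **Lying flat:** the block tops measured their true sizes for a top height of 34 mm, within about 1.5 mm; the round one came out 3 mm short one way. No tilt showed in the last scene picture. Each block touched down at the expected height, with at most about 19 N at the wrist.
- **Other items:** the bottle, beaker and turquoise look-alikes looked undisturbed. This was judged by eye, and the two turquoise strips were out of frame in the last view.
- **Disagreement:** the two cameras differed by 2–4 mm, so I used values between them. I shifted the oblong block 3 mm, the round 2 mm and the square 1 mm just before lowering, because the pictures showed them slightly off centre.

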